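Back the socket's ratchet wheel off one notch

ROBOT

A 6-joint arm with a two-finger parallel gripper is mounted at the origin on the work surface. World frame = base frame: x ahead of the robot, y to its left, z up, the work surface at z = 0. Lengths are in mm, angles in rad, forces in N, time in s.
With the tool pointing down it reaches from about 400 to 925 mm from the base axis. Payload 12.5 kg.
Tool frame: the origin (TCP) lies at the very end of the fingers, on their centre line; the grasp point (between the pads) lies 19 mm behind it; z points along the fingers, x is the direction in which the jaws open and shut, and the axes are right-handed (so a half turn about z gives the same grasp; the last joint's range is limited). The gripper opens to 95 mm and grips with 3 to 60 N. Pads are 20 mm wide; open, the fingers measure 119 mm over their backs; the gripper's body (75 mm by 180 mm) begins 59 mm behind the grasp point.
Start: joints at [-1.437, 0.491, 1.559, -0, 1.092, -0.106], TCP at [148.465, -607.128, 214.661] pointing down, gripper open.
Joint ranges: [-3.1, 3.1], [-0.84, 2.19], [0.05, 2.79], [-1.13, 4.28], [0.06, 2.93], [-2.69, 2.69]. Speed limits (rad/s): [2.22, 2.22, 2.79, 3.14, 3.14, 3.14].

INTERFACE

Orientations are given as [roll, pitch, yaw] about the fixed x, y, z axes, in that order (R = Rz(yaw) Ry(pitch) Rx(roll)).
In Python, from cell import env gives the robot as it stands.
- The arm moves only by the tool arm_command, never from a script. Its argument "motion" is one flat list of numbers, 7 for each row, row after row: the opening, from -1 (shut) to 1 (fully open), then the shift along the tool's x, y, z in mm, then the turn, a rotation vector about the tool's x, y, z in degrees. In form: [fingers, dx, dy, dz, rx, ry, rz, fingers, dx, dy, dz, rx, ry, rz, ...]. A call has 1 to 20 rows; each row is the pose to reach, as a shift and turn from the pose commanded when the call began, along the tool's axes at that moment; what a row does not reach only later rows make up. A row lasts 1/10 s, in which the tool goes at most 50 mm and 8.59 degrees, less where a joint would pass 70% of its speed; a pose out of reach is approached as far as the arm can. A call with a gripper value outside its range is refused whole. The fingers move at their own pace and stop on an object; the grip force is fixed at half the most. Time passes only in rows, so rows that repeat a pose let the fingers close. It gives the time, the measured TCP pose, the force and the opening at its end, in the units of the state.
- env.state(): the state, without advancing time (a new reading comes with each control period).
- env.read_camera(name): name is "scene" or "side" or "wrist"; returns (picture, depth): 420x560x3 uint8, red, green, blue; 420x560 float32, mm along the optical axis (not along the pixel's ray), 0 where there is no reading.
- env.calibration(name): a dict with "fx", "fy", "cx", "cy" (pixels), "cam_to_world" (4x4, takes a point from camera to world coordinates). Camera axes: x right, y down, z forward; pixel columns grow to the right and rows downward; lengths in mm; the calibration is good to about 2 mm. The wrist camera is an equidistant fisheye: a pixel r from the principal point sees the ray r / f radians off the axis. A picture is of the moment at which its call begins: read the wrist's pose just before it. calibration takes no time and is no camera call; for the wrist camera it gives the pose at the moment of the call.
- env.job_done(): hands the job in, once; it reports no verdict.
Trained networks look in the newest picture that a camera, given by its name, has taken for a name from the list of things; names that differ only in an ending like _2 or _b are one class to them, and where a whole thing is asked for, a point or a joint stands for the part that bears it (a point fixed in the world has none). Each returns a list of dicts, best first, with "confidence" (0 to 1); they miss things now and then, are a little off and sometimes report something else, mostly with a low value. They report only what shows in the picture. A call takes as long as a camera call.
- env.recognise(camera, label): "location" ([column, row] in pixels, amid what is visible of it).
- env.silhouettes(camera, label): "region" (420x560 bool, what is visible of it) and "location" ([column, row] in pixels, amid what is visible of it).
- env.spot_point(camera, label): "location" ([column, row] in pixels: a listed point, or the origin of a listed thing).
The state is a dict: "t": time; "joints": joint angles; "qvel": joint speeds; "tau": joint torques, N m; "eef_pos": TCP position; "tcp_rot": TCP orientation; "ft_force": force on the tool from outside, world axes, zero at the start; "moment": the same for the moment, N m; "opening": opening from 0.0 (shut) to 1.0 (fully open).
Only numpy, scipy, OpenCV 4.12 (cv2) and the standard library are available. Lean on these libraries where they do the work, as an engineer would, in place of code of your own. Each camera call takes 0.05 s, during which the arm holds its last target.

TASK

Back the bayonet socket on the test stand off by exactly one notch: with a fingertip push the red pawl's thumb bar outward until the pawl flips up clear of the toothed wheel and stays there by itself, then push one of the blue pegs to turn the wheel one notch backward (clockwise seen from above), and then push the thumb bar back over so that the pawl drops fully down into the next notch. Only push with the fingers; grip nothing, and leave the keypad housing, bolt, brass plug and pinning block where they lie.

Things in the scene. Friction and masses are not known exactly. Their poses are not given: they have to be found in the camera images.
- stand: Fixed test stand, grey base plate 150 x 255 x 16 mm, turned by up to 0.5 rad either way (at zero yaw its axes are the world's). Origin on the counter right below the wheel's vertical axis, z up, -y from the wheel towards the pawl. The plate spans y = -170 to +85 mm, x = -75 to +75 mm in this frame.
- wheel (a joint): Ratchet wheel's angle, rad, growing counterclockwise from above (forward); backward = clockwise = falling. 10 teeth, a notch = 0.628. At 0 a tooth's upright face meets the pawl's nose and bars backward turning; starts at 0.02 to 0.17. Next notch: from -0.628 (face at nose) to -0.42 (foot of ramp), middle -0.52. Light friction (about 2.5 N at a peg), stays where left. Range -1.5 to 0.9.
- pawl (a joint): Red pawl's angle, rad, on a horizontal hinge along the stand's x. 0 = down, nose fully in a notch; 0.85 = flipped up against its stop; about 0.13 = sitting on top of a tooth. 200 g. Over centre at about 0.38: below that it falls down by itself, above it falls outward to the stop and stays. Moves with under 2 N at the thumb bar.
- pawl_bar (a point): Middle of the pawl's red thumb bar, 16 mm thick, 34 mm long, along the stand's x, 64 mm from the hinge on a plate lever 22 mm wide. In the stand's frame: pawl down, it is at x = 0, y = -108, z = 134 mm; flipped up, at y = -160, z = 125 mm, while the pawl's narrow arm then slopes up to its nose (top at z = 125 mm, y = -65 to -85 mm).
- pawl_hinge (a point): Point on the pawl's hinge axis at the pawl's middle: x = 0, y = -125, z = 72 mm in the stand's frame. The hinge cheeks rise to 86 mm above the counter.
- wheel_axis (a point): Centre of the wheel's flat top (aluminium disc, diameter 150 mm), on its axis, 50 mm above the counter; turns with the wheel. On the top stand a ring of steel sawteeth 9 mm tall (radius 54 to 74 mm) and, in the middle, the brass bayonet socket, diameter 48 mm (foot 54 mm), its rim 86 mm above the counter.
- peg_a (a point): Top centre of an upright blue peg on the wheel, diameter 12 mm, from 50 to 95 mm above the counter, 48 mm from the wheel's axis. With the wheel at 0 this one lies straight opposite the pawl, along the stand's +y.
- peg_b (a point): As peg_a, second blue peg, 120 degrees counterclockwise from it.
- peg_c (a point): As peg_a, third blue peg, 240 degrees counterclockwise from it.
- keypad: Loose silver keypad housing, 60 x 105 x 24 mm, lying beside the stand; origin under its centre. Leave alone.
- bolt: Loose black steel bolt, 30 x 100 x 16 mm, lying beside the stand; origin under the middle of its 75 mm body. Leave alone.
- plug: Loose brass plug, diameter 30 mm, 34 mm high, standing beside the stand; origin under its centre. Leave alone.
- pinblock: Loose green plastic pinning block, 50 x 80 x 20 mm, lying beside the stand; origin under its centre. Leave alone.

How it is judged (in metres and radians):
On the way, in this order (a step that is already met when the one before it is completed fails the run):
1. the pawl is flipped up and stays up, the wheel still in its first notch (value of joint pawl above 0.7 rad and value of joint wheel between -0.15 and 0.4 rad), for 0.2 s.
2. with the pawl up, the wheel is one notch back (value of joint pawl above 0.7 rad and value of joint wheel between -0.67 and -0.42 rad), for 0.2 s.
At the end, for the whole second after the job is handed in: The wheel rests one notch back (value between -0.67 and -0.42 rad), the pawl is down in that notch (below 0.06 rad), both still (value of joint wheel between -0.67 and -0.42 rad and value of joint pawl below 0.06 rad and velocity of joint wheel between -0.05 and 0.05 rad/s and velocity of joint pawl between -0.05 and 0.05 rad/s); the robot touches nothing.
It fails at once if the keypad housing, bolt, brass plug or pinning block is shifted by more than 12 mm or picked up (distance of any of keypad, bolt, plug, pinblock from where it was at the start of the episode above 0.012 m).
It fails at once if a peg of the wheel is gripped between the fingers ((contact force between the fingers and wheel above 15 N and horizontal distance between the grasp point and peg_a below 0.012 m) or (contact force between the fingers and wheel above 15 N and horizontal distance between the grasp point and peg_b below 0.012 m) or (contact force between the fingers and wheel above 15 N and horizontal distance between the grasp point and peg_c below 0.012 m)).
It fails at once if the pawl's thumb bar is gripped between the fingers (contact force between the fingers and pawl above 15 N and distance between the grasp point and pawl_bar below 0.015 m).
It fails at once if the wheel is let run back by about two notches (value of joint wheel below -1.1 rad).
It also fails if it takes over 51 s, if anything falls off the work surface, if the arm or the gripper's body presses on something with over 40 N, if the wrist force passes 120 N, or if a joint passes its speed limit or range.

## Working session

There is one attempt and no reset: what is moved stays moved. The work goes in short steps, Python scripts to look and compute and a tool call to move; the robot and the scene stay as the last step left them, time stands still between calls to the robot, and variables do not carry over. Pictures are saved under pics/ and viewed, and the job is handed in when it is done.

Besides the shell and the picture viewer there is one more tool, called by a JSON object that holds its "method" and its "body". arm_command: Moves the arm, as the interface text tells. Its arguments: {"type":"object","properties":{"motion":{"type":"array","items":{"type":"number"}}},"required":["motion"]}

```bash
mkdir -p pics; ls; cat > h.py <<'E'
import numpy as np, cv2, json
from cell import env
def shot(cam,name):
    im,d=env.read_camera(cam)
    cv2.imwrite(f'pics/{name}.png',im[:,:,::-1]); np.save(f'pics/{name}_d.npy',d)
    return im,d
def px2w(cam,u,v,d,c=None):
    c=c or env.calibration(cam)
    p=np.array([(u-c['cx'])/c['fx']*d,(v-c['cy'])/c['fy']*d,d,1])
    return (np.array(c['cam_to_world'])@p)[:3]
def ray(cam,u,v):
    c=env.calibration(cam);T=np.array(c['cam_to_world'])
    r=T[:3,:3]@np.array([(u-c['cx'])/c['fx'],(v-c['cy'])/c['fy'],1])
    return T[:3,3],r
def onz(cam,u,v,z):
    o,r=ray(cam,u,v); return o+r*(z-o[2])/r[2]
E
python3 - <<'E'
from h import *
np.set_printoptions(precision=2,suppress=True)
for c in('scene','side'):
    im,d=shot(c,c+'0'); print(c,env.calibration(c))
    for l in ('wheel_axis','peg_a','pawl_bar','pawl_hinge','stand'):
        for r in env.spot_point(c,l)[:4]:
            u,v=r['location']; z=d[int(v),int(u)]
            print(l,r['confidence'],u,v,px2w(c,u,v,z))
print(env.state())
E
```

```text
pics
scene {'fx': 497.43277088776966, 'fy': 497.43277088776966, 'cx': 282.3521546832114, 'cy': 205.96075529153075, 'cam_to_world': array([[ -0.81,   0.47,  -0.36, 843.4 ],
       [  0.59,   0.66,  -0.46, 427.22],
       [  0.01,  -0.58,  -0.81, 760.26],
       [  0.  ,   0.  ,   0.  ,   1.  ]])}
wheel_axis 0.63 261.0 223.2 [585.79  32.17  55.46]
peg_a 0.93 285.1 226.6 [571.77  81.03  92.72]
peg_a 0.91 267.0 190.5 [553.81   5.32  94.13]
pawl_bar 0.97 216.0 159.9 [605.51 -65.55 140.74]
pawl_hinge 0.79 213.5 177.2 [609.11 -77.57  86.32]
stand 0.75 263.1 239.4 [600.1   58.72  51.44]
stand 0.43 215.7 161.9 [607.85 -62.86 139.85]
side {'fx': 481.1260238335679, 'fy': 481.1260238335679, 'cx': 282.026461639876, 'cy': 211.93253770441092, 'cam_to_world': array([[ -0.93,  -0.24,   0.27, 356.37],
       [ -0.36,   0.63,  -0.68, 623.52],
       [ -0.  ,  -0.74,  -0.68, 672.05],
       [  0.  ,   0.  ,   0.  ,   1.  ]])}
peg_a 0.92 283.2 231.4 [567.74  83.85  92.46]
peg_a 0.78 263.4 201.4 [629.12  25.49  92.96]
peg_a 0.6 311.6 202.3 [545.76  -1.07  95.49]
pawl_bar 0.65 296.2 155.6 [601.33 -69.77 137.94]
pawl_hinge 0.73 298.3 176.7 [600.39 -82.11  78.63]
stand 0.84 282.7 246.0 [567.65  86.66  59.1 ]
{'t': 0.6, 'joints': array([-1.44,  0.49,  1.56, -0.  ,  1.09, -0.11]), 'qvel': array([-0.,  0., -0., -0.,  0.,  0.]), 'tau': array([ -0.  , -61.22, -25.84,   0.07,   0.04,  -0.  ]), 'eef_pos': array([ 148.45, -607.13,  214.67]), 'tcp_rot': array([ 3.14, -0.  , -1.33]), 'ft_force': array([-0.41, -0.73,  0.03]), 'moment': array([-0.04, -0.02,  0.  ]), 'opening': 1.004417108781884}
```

View pics/scene0.png

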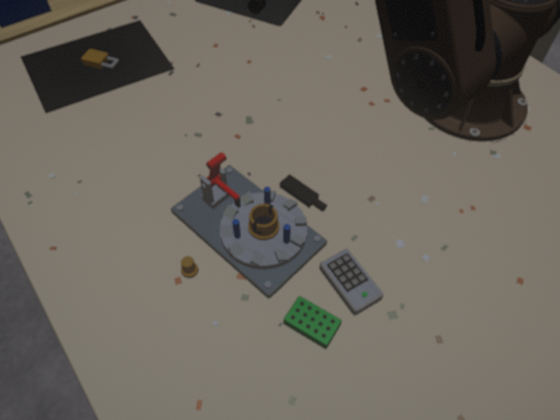

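View pics/side0.png

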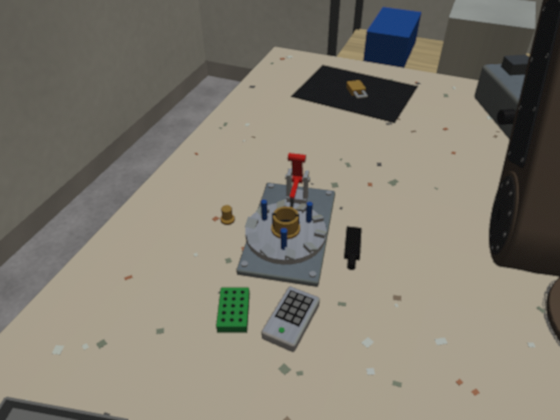

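```bash
python3 - <<'E'
from h import *
np.set_printoptions(precision=1,suppress=True)
# peg tops via ray-plane z=95
P={}
for c,pts in (('scene',[(285.1,226.6),(267,190.5)]),('side',[(283.2,231.4),(263.4,201.4),(311.6,202.3)])):
    P[c]=[onz(c,u,v,95) for u,v in pts]; print(c,np.array(P[c]))
# circle centre from side pegs
s=np.array(P['side']); print('centre',s.mean(0), [np.linalg.norm(a[:2]-s.mean(0)[:2]) for a in s])
for c,(u,v),z in (('scene',(216,159.9),134),('side',(296.2,155.6),134)): print(onz(c,u,v,z))
# stand silhouette for yaw: plate top points z~16
for c in('scene','side'):
    d=np.load(f'pics/{c}0_d.npy'); im=cv2.imread(f'pics/{c}0.png')
    cal=env.calibration(c);T=np.array(cal['cam_to_world'])
    v,u=np.mgrid[:420,:560]
    X=np.stack([(u-cal['cx'])/cal['fx']*d,(v-cal['cy'])/cal['fy']*d,d],-1)@T[:3,:3].T+T[:3,3]
    m=(d>0)&(X[...,2]>11)&(X[...,2]<21)&(abs(X[...,0]-590)<200)&(abs(X[...,1])<220)
    q=X[m][:,:2].astype(np.float32); print(c,len(q),cv2.minAreaRect(q))
    m=(d>0)&(X[...,2]>8)&(abs(X[...,0]-590)<400)&(X[...,0]>250)
    cv2.imwrite(f'pics/{c}_m.png',(np.clip(X[...,2],0,150)*1.7).astype(np.uint8))
    # red bar
    b,g,r=[im[...,i].astype(int) for i in range(3)]
    rm=(r>120)&(g<70)&(b<70)&(X[...,2]>128)&(X[...,2]<150)
    q=X[rm]; print('bar',len(q),q.mean(0),cv2.minAreaRect(q[:,:2].astype(np.float32)))
E
```

```text
scene [[572.7  82.2  95. ]
 [554.2   5.9  95. ]]
side [[566.8  86.2  95. ]
 [628.2  27.6  95. ]
 [545.9  -1.6  95. ]]
centre [580.3  37.4  95. ] [np.float64(50.64469977706213), np.float64(48.85990852942434), np.float64(51.9925083286886)]
[602.9 -70.9 134. ]
[603.1 -74.9 134. ]
scene 5625 ((582.5655517578125, 44.57373046875), (280.443115234375, 355.64398193359375), 10.5029878616333)
bar 70 [603.4 -68.4 141.3] ((603.3832397460938, -68.3611831665039), (31.061681747436523, 9.463253021240234), 9.3987455368042)
side 4157 ((577.3359375, 49.106903076171875), (278.10638427734375, 370.93255615234375), 11.685730934143066)
bar 68 [599.8 -67.6 138.9] ((600.8868408203125, -67.47698211669922), (30.04991340637207, 9.813725471496582), 18.963533401489258)
```

```bash
python3 - <<'E'
from h import *
np.set_printoptions(precision=2,suppress=True)
for c in('scene','side'):
    d=np.load(f'pics/{c}0_d.npy'); 
    cal=env.calibration(c);T=np.array(cal['cam_to_world'])
    v,u=np.mgrid[:420,:560]
    X=np.stack([(u-cal['cx'])/cal['fx']*d,(v-cal['cy'])/cal['fy']*d,d],-1)@T[:3,:3].T+T[:3,3]
    m=((d>0)&(X[...,2]>11)&(X[...,2]<150)).astype(np.uint8)
    n,l=cv2.connectedComponents(m)
    k=l[235,255] if c=='scene' else l[255,300]
    mm=(l==k)
    for zlo,zhi in((12,22),(11,150)):
        q=X[mm&(X[...,2]>zlo)&(X[...,2]<zhi)][:,:2].astype(np.float32); print(c,len(q),cv2.minAreaRect(q))
    # silhouettes
    s=env.silhouettes(c,'stand')[0]['region']
    q=X[s&(X[...,2]>11)&(X[...,2]<22)][:,:2].astype(np.float32); print('sil',len(q),cv2.minAreaRect(q))
    for lab in('plug','bolt','keypad','pinblock'):
        for r in env.spot_point(c,lab)[:2]:
            print(lab,r['confidence'],onz(c,*r['location'],0))
E
python3 -c "
import cv2
a=cv2.imread('pics/scene0.png')[130:300,150:350];cv2.imwrite('pics/sc_crop.png',cv2.resize(a,None,fx=3.5,fy=3.5,interpolation=3)[:600])
a=cv2.imread('pics/side0.png')[140:290,200:380];cv2.imwrite('pics/si_crop.png',cv2.resize(a,None,fx=4,fy=4,interpolation=3))"
```

```text
scene 4086 ((592.0317993164062, -4.587738037109375), (150.45863342285156, 255.8478240966797), 10.368185997009277)
scene 10682 ((591.801025390625, -4.6714630126953125), (151.2677764892578, 255.85528564453125), 10.331640243530273)
sil 4126 ((592.1903076171875, -4.403778076171875), (150.59461975097656, 255.72474670410156), 10.457359313964844)
plug 0.73 [721.48   8.45   0.  ]
bolt 0.79 [468.33 -14.58   0.  ]
keypad 0.57 [514.06 192.9    0.  ]
pinblock 0.81 [614.17 208.71   0.  ]
side 2752 ((589.1661376953125, -6.633209228515625), (149.6806640625, 258.302734375), 10.07301139831543)
side 7868 ((589.1885375976562, -6.39764404296875), (150.92886352539062, 258.4759826660156), 10.43588924407959)
sil 2766 ((588.8392333984375, -6.14788818359375), (149.2612762451172, 257.8702087402344), 10.170228004455566)
plug 0.6 [710.42  10.35   0.  ]
plug 0.26 [612.62 207.32   0.  ]
bolt 0.83 [467.55 -17.75   0.  ]
keypad 0.76 [512.87 187.35   0.  ]
keypad 0.63 [464.18 -25.04   0.  ]
pinblock 0.81 [610.68 209.82   0.  ]
pinblock 0.39 [601.42 -13.1    0.  ]
```

View pics/sc_crop.png

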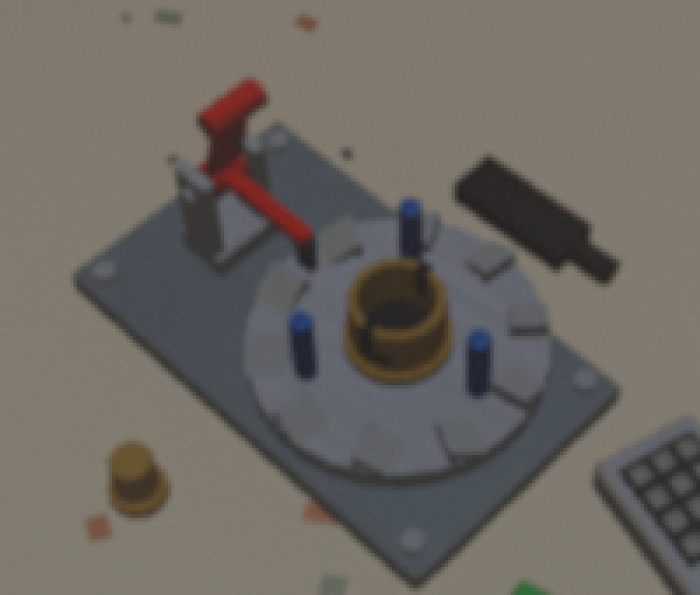

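View pics/si_crop.png

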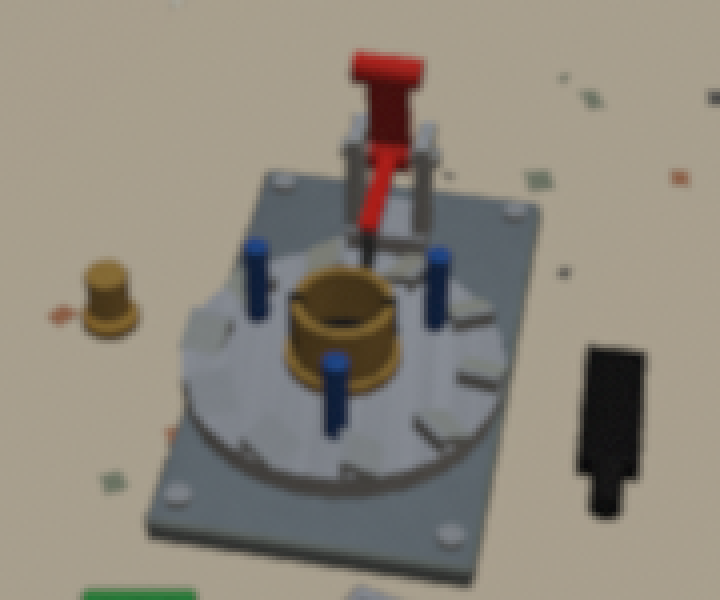

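Both cameras agree. The plate centre is near (590.5, -5.4) with a yaw of about 10.3°, which puts the wheel axis near (583, 36). The red bar is at scene (216,160), and peg_a is at scene (285,227), so the wheel is at about +0.1 rad. Next I compute the approach.

```bash
cat >> h.py <<'E'
from scipy.spatial.transform import Rotation as Ro
YAW=np.deg2rad(10.35); O=np.array([582.9,36.4])
def st2w(x,y,z): 
    c,s=np.cos(YAW),np.sin(YAW); return np.array([O[0]+c*x-s*y,O[1]+s*x+c*y,z])
def w2st(p):
    c,s=np.cos(YAW),np.sin(YAW); d=np.array(p[:2])-O; return np.array([c*d[0]+s*d[1],-s*d[0]+c*d[1],p[2]])
def plan(x,y,z):
    s=env.state(); R=Ro.from_euler('xyz',s['tcp_rot'])
    Rt=Ro.from_matrix(np.array([[np.sin(YAW),-np.cos(YAW),0],[-np.cos(YAW),-np.sin(YAW),0],[0,0,-1]]))
    print('t',s['t'],'st',w2st(s['eef_pos']).round(1),'f',s['ft_force'].round(2),'shift',R.inv().apply(st2w(x,y,z)-s['eef_pos']).round(1),'rot',np.rad2deg((R.inv()*Rt).as_rotvec()).round(2))
E
python3 - <<'E'
from h import *
plan(0,-66,215)
E
```

```text
t 1.1 st [-543.  -555.   214.6] f [-0.37  0.34 -1.03] shift [-4.56e+02 -5.71e+02 -4.00e-01] rot [ 0.   -0.01  3.39]
```

{"method": "arm_command", "body": {"motion": [-1,-456,-571,0,0,0,3.4,-1,-456,-571,0,0,0,3.4,-1,-456,-571,0,0,0,3.4,-1,-456,-571,0,0,0,3.4,-1,-456,-571,0,0,0,3.4,-1,-456,-571,0,0,0,3.4,-1,-456,-571,0,0,0,3.4,-1,-456,-571,0,0,0,3.4,-1,-456,-571,0,0,0,3.4,-1,-456,-571,0,0,0,3.4,-1,-456,-571,0,0,0,3.4,-1,-456,-571,0,0,0,3.4,-1,-456,-571,0,0,0,3.4,-1,-456,-571,0,0,0,3.4,-1,-456,-571,0,0,0,3.4,-1,-456,-571,0,0,0,3.4,-1,-456,-571,0,0,0,3.4,-1,-456,-571,0,0,0,3.4,-1,-456,-571,0,0,0,3.4,-1,-456,-571,0,0,0,3.4]}}

```text
t: 3.1
eef_pos: [594.5, -29.4, 214.9]
tcp_rot: [-3.141, -0.0, -1.392]
ft_force: [-0.2, 0.7, 0.4]
opening: 0.007
```

```bash
python3 - <<'E'
from h import *
plan(0,-66,124)
shot('wrist','w1'); shot('side','s1')
E
```

```text
t 3.1 st [ -0.4 -66.9 214.9] f [-0.16  0.7   0.4 ] shift [-0.9 -0.4 90.9] rot [-0.01 -0.01 -0.09]
```

View pics/w1.png

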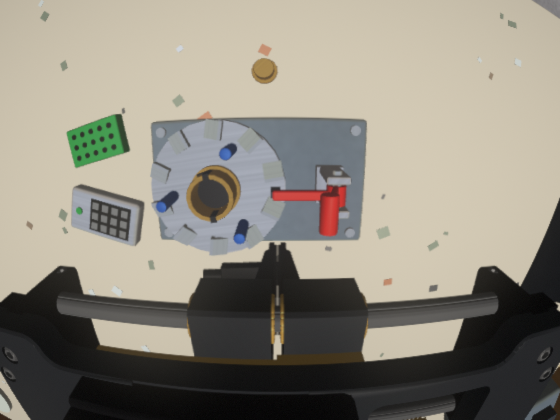

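View pics/s1.png

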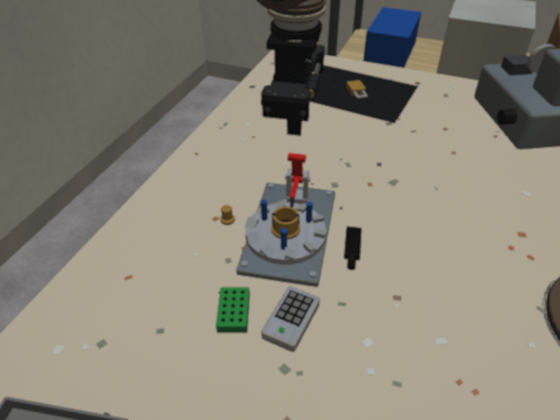

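```bash
cat >> h.py <<'E'
def fray(u,v,c):
    T=np.array(c['cam_to_world']); r=np.array([u-c['cx'],v-c['cy']]);n=np.hypot(*r);th=n/c['fx']
    d=np.array([*(r/n*np.sin(th)),np.cos(th)]); return T[:3,3],T[:3,:3]@d
def fonz(u,v,z,c):
    o,d=fray(u,v,c); return o+d*(z-o[2])/d[2]
def proj(c,p):
    k=env.calibration(c);q=np.linalg.inv(np.array(k['cam_to_world']))@np.array([*p,1]);return k['fx']*q[0]/q[2]+k['cx'],k['fy']*q[1]/q[2]+k['cy']
def fproj(p,c):
    q=(np.linalg.inv(np.array(c['cam_to_world']))@np.array([*p,1]))[:3];n=np.hypot(q[0],q[1]);th=np.arctan2(n,q[2])
    return c['fx']*th*q[0]/n+c['cx'],c['fy']*th*q[1]/n+c['cy']
E
python3 - <<'E'
from h import *
np.set_printoptions(precision=1,suppress=True)
print('side tcp',proj('side',env.state()['eef_pos']))
c=env.calibration('wrist'); print(c['fx'],c['cx'],c['cy'],np.array(c['cam_to_world'])[:3,3])
print('tcp in wrist',fproj(env.state()['eef_pos'],c))
for l,z in(('peg_a',95),('pawl_bar',134),('pawl_hinge',72),('wheel_axis',50)):
    for r in env.spot_point('wrist',l)[:4]: print(l,r['confidence'],r['location'],w2st(fonz(*r['location'],z,c)))
# plate corners
for a in((-75,85),(75,85),(75,-170),(-75,-170)): print(a,fproj(st2w(*a,16),c))
E
```

```text
side tcp (np.float64(292.4256101450387), np.float64(132.86959404729475))
325.19226210127806 277.02275197767636 208.57372926021614 [677.4 -13.  385. ]
tcp in wrist (np.float64(278.7014857424061), np.float64(260.0692620982563))
peg_a 0.84 [224.0, 154.6] [ 45. -18.  95.]
peg_a 0.81 [238.0, 238.7] [-36.7 -27.9  95. ]
peg_a 0.63 [158.5, 206.1] [-3.4 49.8 95. ]
pawl_bar 0.96 [329.2, 210.3] [   4.4 -108.4  134. ]
pawl_hinge 0.97 [337.1, 193.7] [   2.2 -126.3   72. ]
wheel_axis 0.93 [215.5, 187.7] [ 3.4  0.1 50. ]
(-75, 85) (np.float64(160.06375905274413), np.float64(241.561656361673))
(75, 85) (np.float64(149.1288485804344), np.float64(123.29492565432321))
(75, -170) (np.float64(367.4228221268413), np.float64(120.62797429645427))
(-75, -170) (np.float64(359.67830618485164), np.float64(241.92527863900648))
```

{"method": "arm_command", "body": {"motion": [-1,-1,0,45,0,0,0,-1,-1,0,91,0,0,0,-1,-1,0,91,0,0,0,-1,8,0,91,0,0,0,-1,15,0,91,0,0,0,-1,20,0,91,0,0,0,-1,25,0,91,0,0,0,-1,30,0,91,0,0,0,-1,35,0,91,0,0,0,-1,40,0,91,0,0,0,-1,45,0,91,0,0,0,-1,50,0,91,0,0,0,-1,55,0,91,0,0,0,-1,60,0,91,0,0,0,-1,60,0,91,0,0,0,-1,60,0,91,0,0,0]}}

```text
t: 5.0
eef_pos: [605.5, -87.7, 123.6]
tcp_rot: [3.141, -0.0, -1.391]
ft_force: [0.5, -0.4, -0.1]
opening: 0.007
```

```bash
python3 - <<'E'
from h import *
plan(0,-110,200)
shot('wrist','w2'); shot('side','s2')
a=cv2.imread('pics/s2.png')[100:300,180:400];b=cv2.imread('pics/w2.png')[80:300,130:400]
cv2.imwrite('pics/s2c.png',np.hstack([cv2.resize(a,(400,364)),cv2.resize(b,(400,364))]))
E
```

```text
t 5.0 st [  -0.  -126.1  123.6] f [ 0.54 -0.45 -0.11] shift [-16.1   0.  -76.4] rot [ 0.01 -0.   -0.02]
```

View pics/s2c.png

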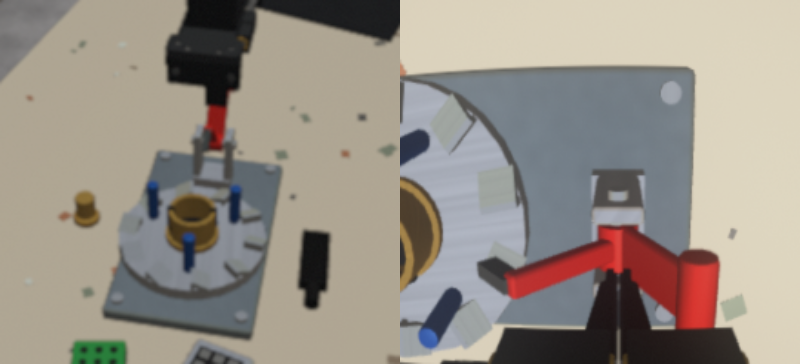

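The pawl is flipped up and holds by itself: in the wrist view the bar lies outside the finger, and the force is about 0. Next I move to the peg.

{"method": "arm_command", "body": {"motion": [-1,0,0,-40,0,0,0,-1,0,0,-76,0,0,0,-1,-45,9,-76,0,0,0,-1,-90,18,-76,0,0,0,-1,-135,26,-76,0,0,0,-1,-171,33,-76,0,0,0,-1,-171,33,-76,0,0,0,-1,-171,33,-76,0,0,0,-1,-171,33,-30,0,0,0,-1,-171,33,15,0,0,0,-1,-171,33,15,0,0,0]}}

```text
t: 6.2
eef_pos: [540.4, 73.6, 104.3]
tcp_rot: [3.133, 0.001, -1.392]
ft_force: [0.8, 0.8, 0.3]
opening: 0.004
```

```bash
python3 - <<'E'
from h import *
plan(6,45,75)
shot('wrist','w3'); shot('side','s3')
c=env.calibration('wrist'); 
for r in env.spot_point('wrist','peg_a')[:4]: print(r['confidence'],r['location'],w2st(fonz(*r['location'],95,c)).round(1))
for r in env.spot_point('side','peg_a')[:4]: print(r['confidence'],r['location'],w2st(onz('side',*r['location'],95)).round(1))
a=cv2.imread('pics/s3.png')[100:300,180:400];b=cv2.imread('pics/w3.png')[80:300,130:400]
cv2.imwrite('pics/s3c.png',np.hstack([cv2.resize(a,(400,364)),cv2.resize(b,(400,364))]))
E
```

```text
t 6.2 st [-35.1  44.2 104.3] f [0.78 0.78 0.25] shift [ -0.8 -41.4  28.9] rot [ 0.47  0.07 -0.09]
0.76 [270.5, 204.3] [-2.9 48.9 95. ]
0.71 [389.0, 121.8] [ 47.3 -20.3  95. ]
0.67 [395.1, 254.9] [-37.5 -32.4  95. ]
0.71 [266.9, 197.8] [ 38.8 -27.7  95. ]
0.6 [312.5, 203.6] [-45.3 -27.5  95. ]
0.55 [284.3, 230.0] [-8.1 48.2 95. ]
```

View pics/s3c.png

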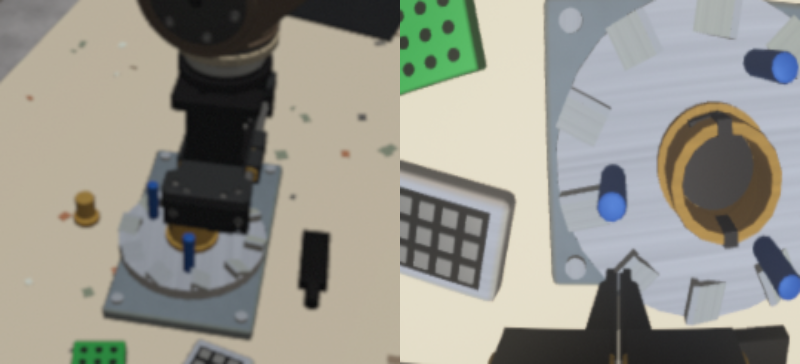

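{"method": "arm_command", "body": {"motion": [-1,-1,0,28,0,0,0,-1,-1,0,28,0,0,0,-1,-1,0,28,0,0,0,-1,-1,0,28,0,0,0]}}

```text
t: 6.8
eef_pos: [543.0, 75.6, 82.3]
tcp_rot: [-3.139, -0.0, -1.39]
ft_force: [-1.2, 0.1, -0.6]
opening: 0.008
```

```bash
python3 - <<'E'
from h import *
plan(5,45,75)
E
```

```text
t 6.8 st [-32.2  45.8  82.3] f [-1.23  0.11 -0.57] shift [  0.8 -37.2   7.3] rot [-0.12 -0.03 -0.01]
```

{"method": "arm_command", "body": {"motion": [-1,0,0,7,0,0,0,-1,0,-5,7,0,0,0,-1,0,-10,7,0,0,0,-1,0,-13,7,0,0,0,-1,0,-15,7,0,0,0,-1,0,-17,7,0,0,0,-1,0,-19,7,0,0,0,-1,0,-21,7,0,0,0,-1,0,-23,7,0,0,0,-1,0,-25,7,0,0,0,-1,0,-27,7,0,0,0,-1,0,-29,7,0,0,0,-1,0,-31,7,0,0,0,-1,0,-33,7,0,0,0,-1,0,-35,7,0,0,0,-1,0,-36,7,0,0,0,-1,0,-37,7,0,0,0,-1,0,-37,7,0,0,0,-1,0,-37,7,0,0,0]}}

```text
t: 8.7
eef_pos: [578.9, 82.2, 73.7]
tcp_rot: [-3.141, -0.0, -1.39]
ft_force: [-1.6, -3.1, -0.3]
opening: 0.005
```

```bash
cat > chk.py <<'E'
from h import *
import sys
n=sys.argv[1]
plan(5,45,75)
shot('wrist','w'+n); shot('side','s'+n); shot('scene','c'+n)
c=env.calibration('wrist'); 
def pr(nm,P):
    for k,p in P:
        a=np.degrees(np.arctan2(p[1],p[0]))-90; 
        print(nm,round(k,2),p.round(1),'r',np.hypot(*p[:2]).round(1),'th',np.radians((a+60)%120-60).round(3))
pr('wrist',[(r['confidence'],w2st(fonz(*r['location'],95,c))) for r in env.spot_point('wrist','peg_a')[:3]])
for q in('side','scene'): pr(q,[(r['confidence'],w2st(onz(q,*r['location'],95))) for r in env.spot_point(q,'peg_a')[:3]])
a=cv2.imread(f'pics/s{n}.png')[100:300,180:400];b=cv2.imread(f'pics/w{n}.png')[60:300,130:430]
cv2.imwrite(f'pics/s{n}c.png',np.hstack([cv2.resize(a,(350,320)),cv2.resize(b,(400,320))]))
E
python3 chk.py 4
```

```text
t 8.7 st [ 4.3 45.8 73.7] f [-1.62 -3.12 -0.28] shift [ 0.8 -0.7 -1.3] rot [-0.02 -0.01 -0.02]
wrist 0.96 [-47.3  -3.8  95. ] r 47.4 th -0.444
wrist 0.86 [ 28.4 -38.3  95. ] r 47.7 th -0.41
wrist 0.72 [21.  44.5 95. ] r 49.2 th -0.441
side 0.88 [-53.6   1.   95. ] r 53.6 th -0.542
side 0.72 [16.9 47.1 95. ] r 50.0 th -0.344
scene 0.85 [ 34.5 -38.2  95. ] r 51.5 th -0.313
scene 0.58 [24.4 49.3 95. ] r 55.0 th -0.46
scene 0.27 [ 96.  182.4  95. ] r 206.1 th -0.485
```

View pics/s4c.png

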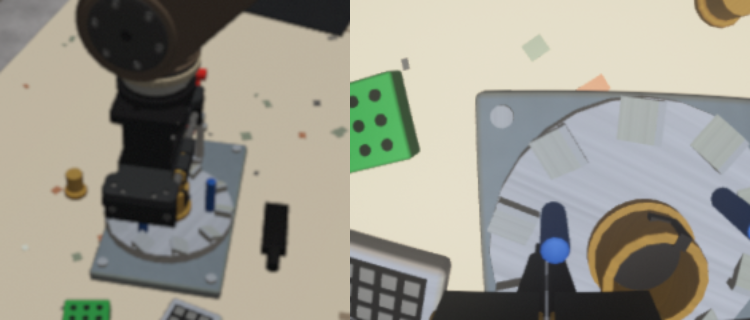

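{"method": "arm_command", "body": {"motion": [-1,0,-1,0,0,0,0,-1,0,-2,0,0,0,0,-1,0,-3,0,0,0,0,-1,0,-3.5,0,0,0,0,-1,0,-3.5,0,0,0,0,-1,0,-3.5,0,0,0,0]}}

```text
t: 9.6
eef_pos: [582.0, 82.9, 73.6]
tcp_rot: [3.141, -0.0, -1.39]
ft_force: [-2.7, -3.4, -0.1]
opening: 0.005
```

```bash
python3 chk.py 5
```

```text
t 9.6 st [ 7.5 45.9 73.6] f [-2.65 -3.36 -0.09] shift [ 0.9  2.5 -1.4] rot [ 0.02 -0.01 -0.01]
wrist 0.98 [ 25.9 -39.   95. ] r 46.8 th -0.462
wrist 0.58 [25.1 42.4 95. ] r 49.3 th -0.534
side 0.81 [-54.7  -3.7  95. ] r 54.8 th -0.456
side 0.8 [26.5 50.2 95. ] r 56.7 th -0.486
scene 0.72 [ 29.2 -34.2  95. ] r 45.0 th -0.34
```

{"method": "arm_command", "body": {"motion": [-1,0,4,0,0,0,0,-1,0,12,0,0,0,0,-1,0,12,0,0,0,0,-1,0,12,-40,0,0,0,-1,0,12,-85,0,0,0,-1,0,12,-130,0,0,0,-1,0,12,-130,0,0,0,-1,0,12,-130,0,0,0]}}

```text
t: 10.7
eef_pos: [570.5, 81.0, 204.5]
tcp_rot: [-3.139, -0.0, -1.39]
ft_force: [-0.3, -0.7, -0.2]
opening: 0.003
```

```bash
python3 chk.py 6
```

```text
t 10.7 st [ -4.2  46.1 204.5] f [-0.25 -0.73 -0.2 ] shift [  1.   -8.9 129.5] rot [-0.14 -0.02 -0.01]
wrist 0.87 [25.8 43.  95. ] r 50.1 th -0.541
wrist 0.81 [-49.4  -0.6  95. ] r 49.4 th -0.512
wrist 0.56 [ 23.4 -38.1  95. ] r 44.7 th -0.496
side 0.97 [ 20.4 -52.   95. ] r 55.8 th -0.673
side 0.73 [22.8 44.5 95. ] r 50.0 th -0.474
side 0.7 [-54.7   5.   95. ] r 54.9 th -0.614
scene 0.87 [-46.4   0.7  95. ] r 46.4 th -0.539
scene 0.86 [ 28.7 -37.4  95. ] r 47.2 th -0.393
scene 0.78 [31.7 39.8 95. ] r 50.9 th -0.672
```

View pics/w6.png

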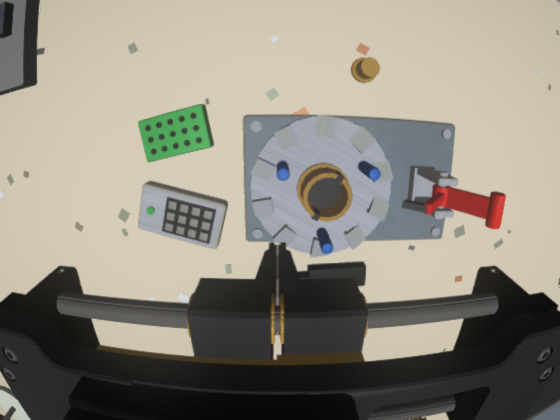

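The wheel is at about -0.515 by the wrist view (pegs at (283,171), (369,171) and (325,241)), and the pawl is still up. Next I move outside the bar and descend.

{"method": "arm_command", "body": {"motion": [-1,50,-1,0,0,0,0,-1,100,-2,0,0,0,0,-1,150,-3,0,0,0,0,-1,200,-4,0,0,0,0,-1,246,-4,0,0,0,0,-1,246,-4,0,0,0,0,-1,246,-4,0,0,0,0,-1,246,-4,0,0,0,0,-1,246,-4,30,0,0,0,-1,246,-4,60,0,0,0,-1,246,-4,88,0,0,0,-1,246,-4,88,0,0,0,-1,246,-4,88,0,0,0]}}

```text
t: 12.3
eef_pos: [618.7, -159.5, 116.2]
tcp_rot: [3.141, 0.0, -1.389]
ft_force: [0.9, 0.6, 0.2]
opening: 0.005
```

```bash
python3 - <<'E'
from h import *
plan(0,-132,115)
E
```

```text
t 12.3 st [  -0.  -199.1  116.2] f [0.89 0.62 0.18] shift [-67.1  -0.1   1.2] rot [0.01 0.   0.07]
```

{"method": "arm_command", "body": {"motion": [-1,-8,0,1,0,0,0,-1,-15,0,1,0,0,0,-1,-19,0,1,0,0,0,-1,-23,0,1,0,0,0,-1,-27,0,1,0,0,0,-1,-31,0,1,0,0,0,-1,-35,0,1,0,0,0,-1,-39,0,1,0,0,0,-1,-43,0,1,0,0,0,-1,-46,0,1,0,0,0,-1,-49,0,1,0,0,0,-1,-52,0,1,0,0,0,-1,-55,0,1,0,0,0,-1,-58,0,1,0,0,0,-1,-61,0,1,0,0,0,-1,-64,0,1,0,0,0,-1,-66,0,1,0,0,0,-1,-66,0,1,0,0,0,-1,-66,0,1,0,0,0]}}

```text
t: 14.2
eef_pos: [606.6, -95.6, 114.6]
tcp_rot: [-3.142, -0.0, -1.39]
ft_force: [-0.3, -0.6, 0.1]
opening: 0.004
```

```bash
cat >> chk.py <<'E'
for q,f in(('wrist',lambda u,v:fonz(u,v,134,c)),('side',lambda u,v:onz('side',u,v,134)),('scene',lambda u,v:onz('scene',u,v,134))):
    for r in env.spot_point(q,'pawl_bar')[:1]: print('bar',q,round(r['confidence'],2),r['location'],w2st(f(*r['location'])).round(1))
E
python3 chk.py 7
```

```text
t 14.2 st [  -0.4 -134.1  114.6] f [-0.32 -0.62  0.07] shift [-179.1   -5.4   39.6] rot [-0.01 -0.01 -0.  ]
wrist 0.96 [25.9 46.3 95. ] r 53.0 th -0.511
wrist 0.89 [-48.3  -2.5  95. ] r 48.4 th -0.472
wrist 0.72 [ 25.7 -39.6  95. ] r 47.2 th -0.471
side 0.91 [ 23.2 -47.9  95. ] r 53.2 th -0.597
side 0.65 [21.3 43.7 95. ] r 48.6 th -0.453
side 0.65 [-49.9  -1.2  95. ] r 49.9 th -0.5
scene 0.94 [-46.7   2.   95. ] r 46.8 th -0.566
scene 0.63 [ 28.8 -42.5  95. ] r 51.4 th -0.451
scene 0.56 [30.4 41.  95. ] r 51.0 th -0.638
bar wrist 0.89 [230.1, 271.5] [   2.2 -108.4  134. ]
bar side 0.59 [292.3, 158.1] [   5.8 -103.9  134. ]
bar scene 0.91 [214.5, 163.1] [   6.8 -105.8  134. ]
```

View pics/w7.png

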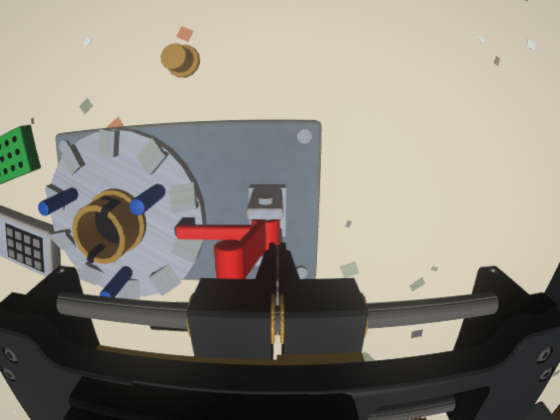

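View pics/s7.png

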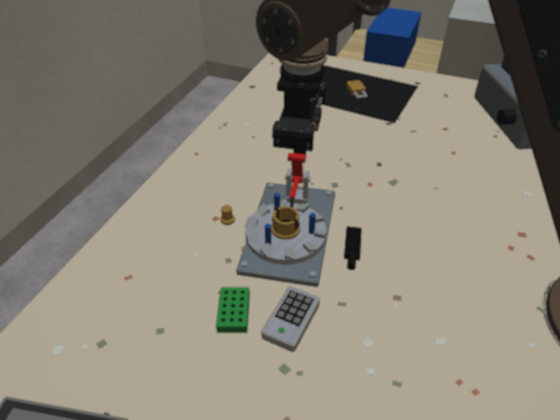

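The pawl has dropped: by the wrist view the bar is at y ≈ -108, its down position. I'll back away and then compare closely with the starting images.

{"method": "arm_command", "body": {"motion": [-1,10,0,0,0,0,0,-1,30,0,0,0,0,0,-1,60,0,0,0,0,0,-1,90,0,-30,0,0,0,-1,120,0,-70,0,0,0,-1,120,0,-110,0,0,0,-1,120,0,-110,0,0,0,-1,120,0,-110,0,0,0,-1,120,0,-110,0,0,0]}}

```text
t: 15.55
eef_pos: [627.6, -214.1, 223.4]
tcp_rot: [3.14, 0.001, -1.391]
ft_force: [0.7, 0.9, -0.3]
opening: 0.003
```

```bash
python3 chk.py 8; python3 - <<'E'
import cv2,numpy as np
from h import *
# compare pawl colour region before/after in scene & side
L=[]
for a,b in(('scene0','c8'),('side0','s8')):
    for n in(a,b):
        im=cv2.imread(f'pics/{n}.png');B,G,R=[im[...,i].astype(int) for i in range(3)]
        m=(R>100)&(G<70)&(B<70); m[:100]=0;m[240:]=0;m[:,:180]=0;m[:,330:]=0
        v,u=np.nonzero(m); top=v<np.percentile(v,30)
        d=np.load(f'pics/{n}_d.npy'); c='scene' if n[0] in'c' or n=='scene0' else 'side'
        k=(v<v.min()+9)&(d[v,u]>0); pts=np.array([w2st(px2w(c,uu,vv,d[vv,uu])) for uu,vv in zip(u[k],v[k])])
        print(n,m.sum(),u.mean().round(2),v.mean().round(2),'top',u[top].mean().round(2),v[top].mean().round(2),pts.mean(0).round(1),np.median(pts,0).round(1))
    for n in(a,b):
        L.append(cv2.resize(cv2.imread(f'pics/{n}.png')[140:240,200:330],(390,300),interpolation=3))
cv2.imwrite('pics/cmp.png',np.vstack([np.hstack(L[:2]),np.hstack(L[2:])]))
E
```

```text
t 15.55 st [  -1.1 -254.5  223.4] f [ 0.66  0.95 -0.26] shift [-299.3   -6.1  148.7] rot [ 0.09  0.05 -0.03]
wrist 0.66 [26.8 44.6 95. ] r 52.0 th -0.542
wrist 0.64 [ 25.  -41.1  95. ] r 48.1 th -0.502
wrist 0.62 [-47.3  -2.4  95. ] r 47.3 th -0.473
side 0.89 [ 21.2 -51.2  95. ] r 55.4 th -0.655
side 0.71 [22.3 44.7 95. ] r 49.9 th -0.463
side 0.63 [-54.    1.4  95. ] r 54.0 th -0.55
scene 0.78 [-43.8   5.2  95. ] r 44.1 th -0.643
scene 0.69 [29.7 36.8 95. ] r 47.3 th -0.679
scene 0.6 [ 25.  -38.5  95. ] r 45.9 th -0.472
bar wrist 0.92 [116.7, 208.6] [   2.7 -106.9  134. ]
bar side 0.69 [296.0, 156.9] [  -0.4 -109.   134. ]
bar scene 0.82 [215.4, 159.4] [   0.4 -110.7  134. ]
scene0 252 221.43 175.76 top 217.69 157.64 [  -1.3 -106.   140.8] [  -1.8 -106.3  140.9]
c8 250 221.42 175.54 top 218.37 157.1 [  -1.3 -105.8  140.9] [  -1.7 -105.4  141.3]
side0 219 295.28 174.19 top 295.72 155.68 [  -2.1 -104.9  138.2] [  -2.7 -104.9  138.7]
s8 217 295.28 174.27 top 295.68 155.71 [  -2.2 -104.6  138.4] [  -2.7 -104.3  138.7]
```

View pics/cmp.png

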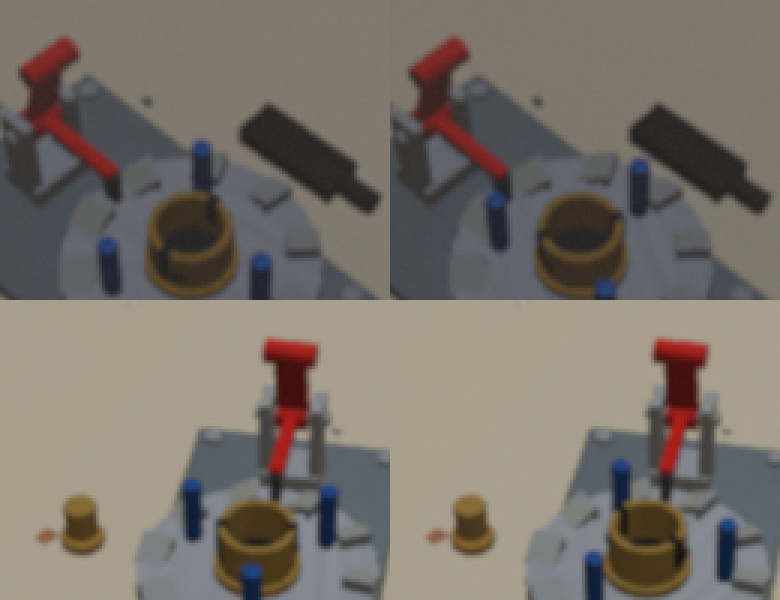

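View pics/w8.png

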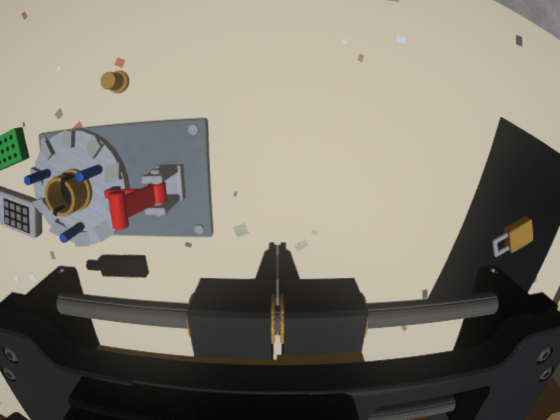

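The red pawl's pixels match the starting pictures to about 0.2 px, with the bar at scene (218,157) and side (296,156), so it is fully down. The pegs put the wheel at about -0.51 rad, and the arm is clear of everything. I'm handing in.

```bash
python3 -c "
from cell import env
print(env.state()['qvel'].round(4)); print(env.job_done())"
```

```text
[-0.0003 -0.0021 -0.0016  0.0001  0.0013  0.0015]
the job is handed in; nothing more can be done
None
```

The bayonet socket is backed off one notch, and I handed the job in at about 16 s of the 51 s allowed; the hand-in reports no verdict. With the fingers closed, I pushed the thumb bar out until the pawl stayed up and pushed peg_a to turn the wheel from about +0.10 to about -0.51 rad. I then pushed the bar back until the pawl dropped into the next notch.

**Pawl:** the red pawl's overall position in the scene and side pictures matches the start to about 0.2 px, so it is fully down.

**Wheel:** the wrist camera gives -0.47 to -0.54 rad (mean about -0.51), and the finger's stopping position gave -0.51. The single-peg readings from the scene and side cameras disagreed more, from -0.46 to -0.68. They are noisier, and the pawl could not sit fully down outside the notch.

**Loose parts and forces:** the loose objects look unmoved in the pictures, though I did not measure them again. The force readings I took stayed under about 5 N, and the arm finished clear of everything.

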